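# Make up two turbo flange kits on their stud boards

### The arm

A 6-joint arm with a two-finger parallel gripper is mounted at the origin on the work surface. World frame = base frame: x ahead of the robot, y to its left, z up, the work surface at z = 0. Lengths are in m, angles in degrees, forces in N, time in s.
With the tool pointing down it reaches from about 0.375 to 0.9 m from the base axis. Payload 3.1 kg.
Tool frame: the origin (TCP) lies on the centre line of the jaws, within the pads' length; the fingertips stand 25 mm ahead of it and the grasp point (between the pads) lies 6 mm ahead of it; z points along the fingers, y is the line along which they close (so a half turn about z gives the same grasp; the last joint's range is limited). The gripper opens to 87 mm and grips with 3 to 60 N. Pads are 19 mm wide; open, the fingers measure 117 mm over their backs; the gripper's body (75 mm by 190 mm) begins 51 mm behind the grasp point.
Start: joints at [-84.826, 30.224, 82.088, -0, 67.689, -10.227], TCP at [0.166, -0.603, 0.248] pointing down, gripper open.
Joint ranges: [-176.69, 176.69], [-43.24, 126.21], [12.49, 139.97], [-82, 262], [0, 151.66], [-163.58, 163.58]. Speed limits (degrees/s): [159.86, 159.86, 180, 180, 180, 180].

### API

Orientations are given as a 3x3 rotation matrix whose columns are the frame's x, y, z axes.
In Python, from rig import bot, cams, models gives the robot as it stands. The module is installed in compiled form; this text tells all that it offers.
- The arm moves only by the shell command python3 -m handwheel 'ROWS' [OPENING]. ROWS is JSON, a list of rows, each a list of 6 numbers: the shift along the world's x, y, z each as a share of 1 m, from -1 to 1, then the turn, a rotation vector about the world's x, y, z each as a share of 2 rad, from -1 to 1. In form: [[dx, dy, dz, wx, wy, wz], ...]. A call has exactly 8 rows; each row is the pose to reach, as a shift and turn from the pose commanded when the call began; what a row does not reach only later rows make up. A row lasts 1/12 s, in which the tool goes at most 41.7 mm and 7.16 degrees, less where a joint would pass 70% of its speed; a pose out of reach is approached as far as the arm can. A call with a number of a shift or a turn outside -1 to 1 is refused whole. A call with a gripper value outside its range is refused whole. OPENING is the opening, from -1 (shut) to 1 (fully open), so that 0 is half open, set as the call begins (- or left out, the last holds). The fingers move at their own pace and stop on an object; the grip force is fixed at half the most. Time passes only in rows, so rows that repeat a pose let the fingers close, or fill a call up. It gives the time, the measured TCP pose, the force, the opening and the grip force at its end, in the units of the state.
- bot.read_state(): the state, without advancing time (a new reading comes with each control period).
- cams.capture(name): name is "scene" or "side" or "wrist"; returns (picture, depth): 420x560x3 uint8, blue, green, red; 420x560 float32, m along the optical axis (not along the pixel's ray), 0 where there is no reading.
- cams.calibration(name): a dict with "mtx" (3x3 intrinsics, pixels), "dist_coeffs" ([k1, k2, p1, p2, k3] as OpenCV has them; the pictures are not rectified), "R" (3x3) and "t" (3): a world point X has camera coordinates R X + t; the wrist camera has in their place "tool_from_camera" (4x4, takes a point from camera to tool coordinates, whose origin is the TCP and whose axes are the flange's). Camera axes: x right, y down, z forward; pixel columns grow to the right and rows downward; lengths in m; the calibration is good to about 2 mm. A picture is of the moment at which its call begins: read the wrist's pose just before it. calibration takes no time and is no camera call.
- bot.hand_in(): hands the job in; it is judged then, once.
Trained networks look in the newest picture that a camera, given by its name, has taken for a name from the list of things; names that differ only in an ending like _2 or _b are one class to them, and where a whole thing is asked for, a point or a joint stands for the part that bears it (a point fixed in the world has none). Each returns a list of dicts, best first, with "conf" (0 to 1); they miss things now and then, are a little off and sometimes report something else, mostly with a low value. They report only what shows in the picture. A call takes as long as a camera call. They do not tell look-alikes from the thing itself.
- models.spot_in(query, camera): "position" ([column, row] in pixels, amid what is visible of it).
- models.tip_of(query, camera): "position" ([column, row] in pixels: a listed point, or the origin of a listed thing).
The state is a dict: "time_s": time; "joint_positions": joint angles; "qvel": joint speeds; "tau": joint torques, N m; "position": TCP position; "tcp_rot": TCP orientation; "force": force on the tool from outside, world axes, zero at the start; "moment": the same for the moment, N m; "opening": opening from 0.0 (shut) to 1.0 (fully open); "grasp_force": force on a finger pad.
Only numpy, scipy, OpenCV 4.12 (cv2) and the standard library are available. Lean on these libraries where they do the work, as an engineer would, in place of code of your own. Each camera call takes 0.05 s, during which the arm holds its last target. There are 200 camera calls.

### The job

Make up the two turbo kits: lower onto each board's studs the flange whose bolt holes match them, so that it lies flat on the stud plate with the studs through its holes, and put the loose part into the board's square bay: the tall slim sleeve, standing upright, goes with the two-stud kit and the low wide collar, lying flat, goes with the four-stud kit. The order does not matter. Leave the flange that fits neither board, the raw casting and the tool tin where they are.

Things in the scene. Friction and masses are not known exactly. Their poses are not given: they have to be found in the camera images.
- flange_two_center (a point): The two-hole flange. Aluminium plate 98 (x) x 84 (y) x 8 mm with a hollow rectangular neck in the middle, 44 (x) x 36 (y) mm outside, to 44 mm overall height; grip across the 36 mm. Point at its centre, 22 mm above its underside, z up; 0.35 kg; lies flat, any yaw. 16 mm through holes at (+34, 0) and (-34, 0) mm from the middle (half-turn symmetric).
- flange_four_center (a point): The four-hole flange. Aluminium plate 98 (x) x 84 (y) x 8 mm with a hollow rectangular neck in the middle, 44 (x) x 36 (y) mm outside, to 44 mm overall height; grip across the 36 mm. Point at its centre, 22 mm above its underside, z up; 0.35 kg; lies flat, any yaw. 16 mm through holes at (+-34, +-28) mm from the middle (half-turn symmetric).
- flange_three_center (a point): The three-hole flange, which fits neither board. Aluminium plate 98 (x) x 84 (y) x 8 mm with a hollow rectangular neck in the middle, 44 (x) x 36 (y) mm outside, to 44 mm overall height; grip across the 36 mm. Point at its centre, 22 mm above its underside, z up; 0.35 kg; lies flat, any yaw. 16 mm through holes at (+34, 0), (-34, +28) and (-34, -28) mm from the middle.
- sleeve_center (a point): The tall slim steel sleeve: a tube 36 mm outside, 24 mm bore, 50 mm tall, standing on end. Point at its centre, 25 mm above its underside; z along its axis. About 0.12 kg.
- collar_center (a point): The low wide steel collar: a ring 52 mm outside, 32 mm bore, 22 mm tall, lying flat. Point at its centre, 11 mm above its underside; z along its axis. About 0.15 kg.
- board_two: The kit board with two studs. Fixed, 232 (x) x 112 (y) x 8 mm plywood; origin: centre of underside, z up. Stud plate centred at x -55, y 0, its top at z 14; studs 8 mm thick, tapered tips, tops at z 34, at (+34, 0) and (-34, 0) mm from its centre. Square bay centred at x +60, y 0: 76 x 76 mm inside, floor at z 8, lip 5 mm high.
- board_four: The kit board with four studs. Fixed, 232 (x) x 112 (y) x 8 mm plywood; origin: centre of underside, z up. Stud plate centred at x -55, y 0, its top at z 14; studs 8 mm thick, tapered tips, tops at z 34, at (+-34, +-28) mm from its centre. Square bay centred at x +60, y 0: 76 x 76 mm inside, floor at z 8, lip 5 mm high.
- casting: Bystander: a round raw turbo housing casting, 115 mm across, 60 mm tall, with a stub pipe at its side reaching 92 mm from its axis; stands at the far side of the bench. Origin at the centre of its underside.
- tin: Bystander: a green tin 72 mm across and 65 mm tall holding tools that stand up to 100 mm high; at the far side of the bench. Origin at the centre of its underside.
Things that resemble listed ones, but are neither listed nor needed, are in the scene too. Leave any green or orange look-alike of the part that bears flange_two_center alone.

How it is judged:
By the outcome, as a careful person would: the job done as asked, in the order asked, and still so for the second after the job is handed in, with the robot touching nothing.
It also fails if it takes over 107 s, if anything falls off the work surface, if the arm or the gripper's body presses on something with over 40 N, if the wrist force passes 120 N, or if a joint passes its speed limit or range.

## Working session

There is one attempt and no reset: what is moved stays moved. The work goes in short steps, Python scripts to look and compute and a shell command to move; the robot and the scene stay as the last step left them, time stands still between calls to the robot, and variables do not carry over. Pictures are saved under pics/ and viewed, at most 14 in all, crops included, and the job is handed in when it is done.

```bash
mkdir -p pics; python3 - <<'E'
from rig import bot,cams,models
import cv2
for n in("scene","side"):
    p,d=cams.capture(n); cv2.imwrite(f"pics/{n}1.png",p)
    c=cams.calibration(n); print(n,c)
    for q in ["flange_two_center","flange_four_center","flange_three_center","sleeve_center","collar_center","board_two","board_four"]:
        print(q,[(r["position"],round(r["conf"],2)) for r in models.tip_of(q,n)][:4])
print(bot.read_state())
print(cams.calibration("wrist"))
E
```

```text
scene {'mtx': array([[383.75823872,   0.        , 282.52661497],
       [  0.        , 383.75823872, 209.17186611],
       [  0.        ,   0.        ,   1.        ]]), 'dist_coeffs': array([0.02631104, 0.        , 0.        , 0.        , 0.        ]), 'R': array([[ 0.8875308 ,  0.46070822,  0.00608384],
       [ 0.31485137, -0.59679897, -0.73803767],
       [-0.33638919,  0.65694667, -0.67473209]]), 't': array([-0.49535517, -0.13165722,  1.11776633])}
flange_two_center [([102.4, 256.1], 0.81), ([323.5, 232.1], 0.69), ([236.9, 140.3], 0.62)]
flange_four_center [([194.6, 346.6], 0.81)]
flange_three_center [([341.3, 188.7], 0.73), ([195.8, 345.6], 0.73), ([271.7, 187.1], 0.49)]
sleeve_center [([343.1, 143.3], 0.79)]
collar_center [([274.7, 303.5], 0.81)]
board_two [([271.0, 185.6], 0.7)]
board_four [([209.0, 249.6], 0.76), ([197.1, 347.5], 0.69)]
side {'mtx': array([[416.18874217,   0.        , 282.79802416],
       [  0.        , 416.18874217, 208.92187768],
       [  0.        ,   0.        ,   1.        ]]), 'dist_coeffs': array([-0.06666694,  0.        ,  0.        ,  0.        ,  
[... 1231 characters left out ...]
652296,  0.02842035,  0.03225279]), 'grasp_force': 0.0, 'opening': 0.9999678067748016}
{'mtx': array([[357.33263658,   0.        , 282.14455394],
       [  0.        , 357.33263658, 213.28443465],
       [  0.        ,   0.        ,   1.        ]]), 'dist_coeffs': array([-0.01218639,  0.        ,  0.        ,  0.        ,  0.        ]), 'tool_from_camera': array([[-7.27657605e-04, -9.61491804e-01, -2.74832642e-01,
         7.51754831e-02],
       [ 9.99999660e-01, -5.93305689e-04, -5.71980093e-04,
         6.43073747e-05],
       [ 3.86894402e-04, -2.74832965e-01,  9.61491909e-01,
        -1.37736260e-01],
       [ 0.00000000e+00,  0.00000000e+00,  0.00000000e+00,
         1.00000000e+00]])}
```

View pics/scene1.png

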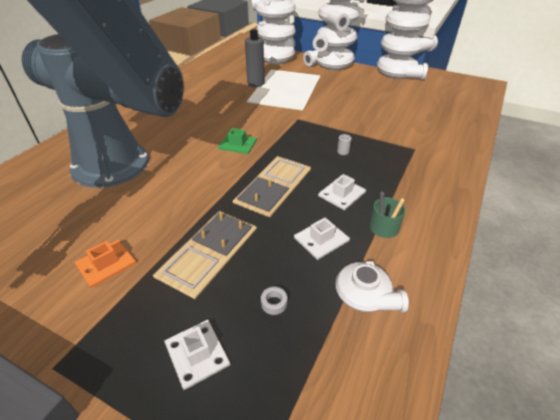

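View pics/side1.png

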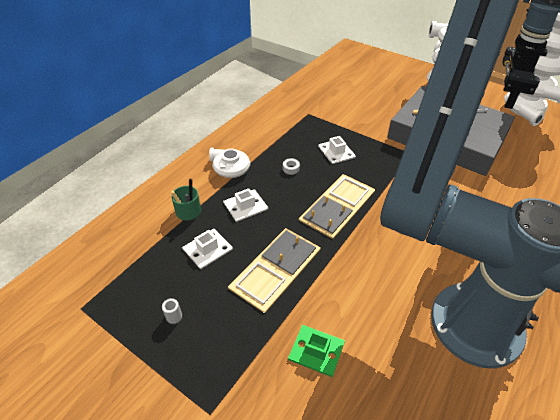

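The scene view shows the four-hole flange at (196,350), the two-hole flange at (322,237), the three-hole flange at (343,190), the sleeve at (344,144) and the collar at (274,300). Board_two is at about (272,185) and board_four at about (207,250). The side view agrees. Next I compute coarse world positions.

```bash
cat > h.py <<'E'
import numpy as np,cv2
from rig import bot,cams,models
def extr(n,st=None):
    c=cams.calibration(n)
    if n!="wrist": R=c["R"];t=c["t"];return c,R.T,-R.T@t
    T=np.eye(4);T[:3,:3]=st["tcp_rot"];T[:3,3]=st["position"]
    M=T@c["tool_from_camera"];return c,M[:3,:3],M[:3,3]
def toplane(px,z,cam):
    c,R,o=cam
    u=cv2.undistortPoints(np.array(px,float).reshape(-1,1,2),c["mtx"],c["dist_coeffs"]).reshape(-1,2)
    d=np.c_[u,np.ones(len(u))]@R.T
    return o+d*((z-o[2])/d[:,2])[:,None]
def project(X,cam):
    c,R,o=cam
    Y=(np.atleast_2d(X)-o)@R
    return cv2.projectPoints(Y,np.zeros(3),np.zeros(3),c["mtx"],c["dist_coeffs"])[0].reshape(-1,2)
def cloud(d,cam):
    c,R,o=cam
    v,u=np.mgrid[:d.shape[0],:d.shape[1]]
    n=cv2.undistortPoints(np.c_[u.ravel(),v.ravel()].astype(float).reshape(-1,1,2),c["mtx"],c["dist_coeffs"]).reshape(-1,2)
    return (o+(np.c_[n,np.ones(len(n))]*d.reshape(-1,1))@R.T).reshape(*d.shape,3)
E
python3 - <<'E'
from h import *
np.set_printoptions(precision=4,suppress=True)
S={"scene":dict(two=(323,232),four=(195.5,346),three=(342,188.5),sleeve=(343.5,144),collar=(274,301),b2=(272,186),b4=(208,251)),
"side":dict(two=(244.5,203),three=(207,243),four=(337,146),sleeve=(173,312),collar=(291,167),b2=(275,268),b4=(338,206))}
Z=dict(two=.022,four=.022,three=.022,sleeve=.025,collar=.011,b2=.008,b4=.008)
for n in S:
    cam=extr(n)
    for k,p in S[n].items():
        X=toplane([p],Z[k],cam)[0];print(n,k,X[:2],np.hypot(*X[:2]))
# board axis: bay direction
cam=extr("scene")
for k,a,b in(("b2",(259,195),(287,171)),("b4",(222,232),(191,268))):
    P=toplane([a,b],.01,cam);v=P[1]-P[0];print(k,P[:,:2].ravel(),np.degrees(np.arctan2(v[1],v[0])))
E
```

```text
scene two [0.658  0.0108] 0.6580394834611403
scene four [ 0.568  -0.3526] 0.6685808011875333
scene three [0.6399 0.1805] 0.6648340666349645
scene sleeve [0.5689 0.3775] 0.6827832027888572
scene collar [ 0.643  -0.2003] 0.6734189256104717
scene b2 [0.4643 0.1191] 0.4793175873035237
scene b4 [ 0.4482 -0.1513] 0.4730504669619927
side two [0.6548 0.0153] 0.6549920982900129
side three [0.6433 0.1824] 0.6686676618936083
side four [ 0.5737 -0.3591] 0.6768207652598908
side sleeve [0.5704 0.3751] 0.6827310280729894
side collar [ 0.643  -0.1977] 0.6726888691853078
side b2 [0.4634 0.1378] 0.4834335620614593
side b4 [ 0.4428 -0.1372] 0.4635196001461576
b2 [0.4533 0.0683 0.4708 0.1955] 82.19917827357614
b4 [ 0.4438 -0.0888  0.4457 -0.209 ] -89.09698976437926
```

```bash
python3 -m handwheel '[[0.394,0.4,0.05,0,0,-0.134],[0.394,0.4,0.05,0,0,-0.134],[0.394,0.4,0.05,0,0,-0.134],[0.394,0.4,0.05,0,0,-0.134],[0.394,0.4,0.05,0,0,-0.134],[0.394,0.4,0.05,0,0,-0.134],[0.394,0.4,0.05,0,0,-0.134],[0.394,0.4,0.05,0,0,-0.134]]' 1
```

```text
time_s: 1.47
position: [0.4001, -0.3644, 0.2775]
tcp_rot: [[1.0, 0.0, 0.0], [0.0, -1.0, -0.0], [0.0, 0.0, -1.0]]
force: [-0.2, -1.0, 0.1]
opening: 0.999
grasp_force: 0.0
```

```bash
python3 -m handwheel '[[0,0,0,0,0,0],[0,0,0,0,0,0],[0,0,0,0,0,0],[0,0,0,0,0,0],[0,0,0,0,0,0],[0,0,0,0,0,0],[0,0,0,0,0,0],[0,0,0,0,0,0]]'
```

```text
time_s: 2.13
position: [0.3984, -0.3667, 0.277]
tcp_rot: [[1.0, -0.001, -0.0], [-0.001, -1.0, 0.0], [-0.0, -0.0, -1.0]]
force: [-1.2, 0.5, 0.6]
opening: 0.997
grasp_force: 0.0
```

```bash
python3 -m handwheel '[[0.13,0.167,0.04,0,0,0],[0.13,0.167,0.04,0,0,0],[0.13,0.167,0.04,0,0,0],[0.13,0.167,0.04,0,0,0],[0.13,0.167,0.04,0,0,0],[0.13,0.167,0.04,0,0,0],[0.13,0.167,0.04,0,0,0],[0.13,0.167,0.04,0,0,0]]' && python3 - <<'E'
from h import *
s=bot.read_state();p,d=cams.capture("wrist");cv2.imwrite("pics/w1.png",p);np.savez("w1.npz",p=p,d=d,rot=s["tcp_rot"],pos=s["position"])
for q in ["flange_four_center","flange_two_center","collar_center","board_four"]:
    r=models.tip_of(q,"wrist")[:2];print(q,[(x["position"],round(x["conf"],2),toplane([x["position"]],.02,extr("wrist",s))[0].round(3)) for x in r])
E
```

```text
time_s: 2.8
position: [0.5287, -0.1991, 0.3168]
tcp_rot: [[1.0, 0.002, -0.001], [0.002, -1.0, -0.001], [-0.001, 0.001, -1.0]]
force: [-0.4, 0.5, -0.3]
opening: 1.001
grasp_force: 0.0
flange_four_center [([99.1, 63.1], 0.68, array([0.656, 0.009, 0.02 ])), ([413.7, 144.8], 0.6, array([ 0.565, -0.357,  0.02 ]))]
flange_two_center [([337.5, 360.6], 0.94, array([ 0.259, -0.279,  0.02 ])), ([97.9, 61.1], 0.69, array([0.658, 0.01 , 0.02 ]))]
collar_center [([277.5, 72.3], 0.65, array([ 0.646, -0.194,  0.02 ]))]
board_four []
```

View pics/w1.png

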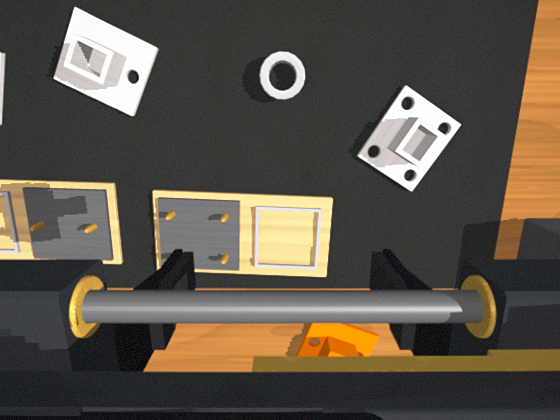

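The wrist view shows the four-hole flange at (410,138), the collar at (282,75), board_four at (242,232) and the probable two-hole flange at (105,60). I can only see one of that flange's holes, at (133,76), so I will check its other side. Next I rectify the image and fit.

```bash
cat >> h.py <<'E'
def rect(p,cam,z,c,w=.16,res=.0005):
    """top-down resample of plane z about c=(x,y): image col=(y0-y)/res, row=(x1-x)/res (x up, y left)"""
    n=int(2*w/res);r,q=np.mgrid[:n,:n]
    X=np.stack([c[0]+w-r*res,c[1]+w-q*res,np.full(r.shape,z)],-1).reshape(-1,3)
    m=project(X,cam).reshape(n,n,2).astype(np.float32)
    return cv2.remap(p,m[...,0],m[...,1],cv2.INTER_LINEAR)
def fitrect(mask,c,w=.16,res=.0005,near=None):
    mask=cv2.morphologyEx(mask.astype(np.uint8),cv2.MORPH_OPEN,np.ones((5,5)))
    cs,_=cv2.findContours(mask,cv2.RETR_EXTERNAL,cv2.CHAIN_APPROX_NONE)
    b=max(cs,key=cv2.contourArea);(u,v),(a,h),_=r=cv2.minAreaRect(b);bx=cv2.boxPoints(r)
    P=np.c_[c[0]+w-bx[:,1]*res,c[1]+w-bx[:,0]*res]
    e=P[1]-P[0];f=P[2]-P[1];L=e if np.hypot(*e)>np.hypot(*f) else f
    return (c[0]+w-v*res,c[1]+w-u*res),sorted((a*res,h*res)),np.degrees(np.arctan2(L[1],L[0]))%180,b
E
cat > fit1.py <<'E'
from h import *
z=np.load("w1.npz");p=z["p"];cam=extr("wrist",dict(tcp_rot=z["rot"],position=z["pos"]))
for n,c,w,zz in(("four",(.57,-.357),.075,.008),("two",(.657,.01),.075,.008),("collar",(.645,-.197),.045,.022)):
    r=rect(p,cam,zz,c,w);m=r.min(2)>110
    print(n,fitrect(m,c,w)[:3])
c=(.445,-.145);r=rect(p,cam,.008,c,.14);hsv=cv2.cvtColor(r,cv2.COLOR_BGR2HSV)
print("b4",fitrect((hsv[...,2]>150),c,.14)[:3])
a=rect(p,cam,.008,(.57,-.357),.075);b=rect(p,cam,.008,(.657,.01),.075)
r=rect(p,cam,.014,c,.14)
cv2.imwrite("pics/r1.png",np.hstack([np.vstack([a,b])[:560],r[:560]]))
E
python3 fit1.py
```

```text
four ((0.5697865295410155, -0.3544915695190429), [0.08691981506347657, 0.10001078796386718], np.float32(147.99461))
two ((0.6573897552490234, 0.007585868835449205), [0.08625337219238281, 0.1019153289794922], np.float32(64.30081))
collar ((0.643, -0.199), [0.051000000000000004, 0.052000000000000005], np.float32(90.0))
b4 ((0.446318359375, -0.14616104125976562), [0.11302122497558593, 0.23226867675781251], np.float32(87.66549))
```

View pics/r1.png

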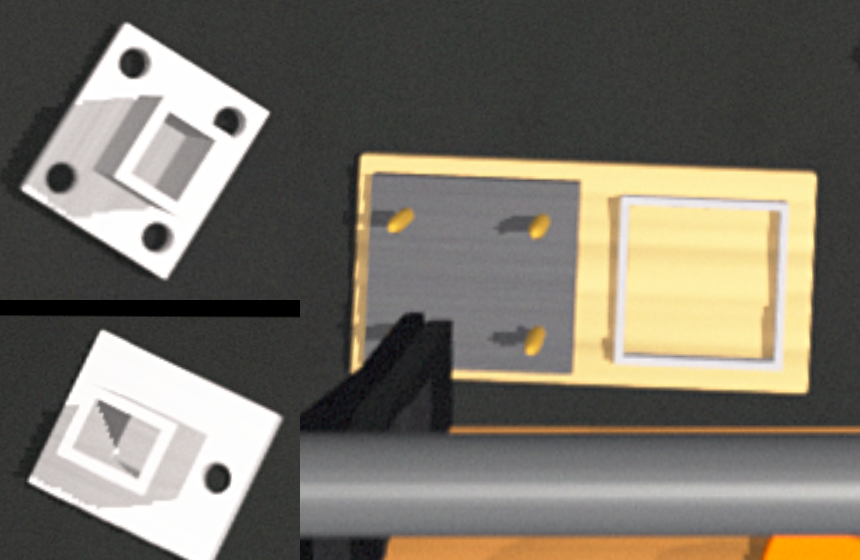

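The flange at (105,60) shows no corner holes on its far end, so it is the two-hole one. The fits match the given sizes: board_four is at (0.446,-0.146) with yaw -92.3°, and the four-hole flange is at (0.570,-0.3545) with yaw 148°. I start with the four-hole flange.

```bash
python3 -m handwheel '[[0.041,-0.155,-0.1,0,0,0.43],[0.041,-0.155,-0.1,0,0,0.43],[0.041,-0.155,-0.1,0,0,0.43],[0.041,-0.155,-0.1,0,0,0.43],[0.041,-0.155,-0.1,0,0,0.43],[0.041,-0.155,-0.1,0,0,0.43],[0.041,-0.155,-0.1,0,0,0.43],[0.041,-0.155,-0.1,0,0,0.43]]' 1; python3 -m handwheel '[[0,0,0,0,0,0.43],[0,0,0,0,0,0.43],[0,0,0,0,0,0.43],[0,0,0,0,0,0.43],[0,0,0,0,0,0.43],[0,0,0,0,0,0.43],[0,0,0,0,0,0.43],[0,0,0,0,0,0.43]]';python3 -m handwheel '[[0,0,0,0,0,0.43],[0,0,0,0,0,0.43],[0,0,0,0,0,0.43],[0,0,0,0,0,0.43],[0,0,0,0,0,0.43],[0,0,0,0,0,0.43],[0,0,0,0,0,0.43],[0,0,0,0,0,0.43]]';python3 -c "
from h import *
s=bot.read_state();R=s['tcp_rot'];print(s['position'],np.degrees(np.arctan2(R[1,0],R[0,0])),s['joint_positions'])"
```

```text
time_s: 3.72
position: [0.5688, -0.3556, 0.2159]
tcp_rot: [[0.653, 0.758, -0.002], [0.758, -0.653, 0.001], [-0.0, -0.002, -1.0]]
force: [0.6, -0.1, -0.1]
opening: 1.0
grasp_force: 0.0
time_s: 4.38
position: [0.5695, -0.3544, 0.2174]
tcp_rot: [[-0.148, 0.989, 0.0], [0.989, 0.148, -0.0], [-0.0, 0.0, -1.0]]
force: [0.3, -0.3, 0.1]
opening: 1.003
grasp_force: 0.0
time_s: 5.05
position: [0.5697, -0.3543, 0.2173]
tcp_rot: [[-0.845, 0.535, 0.0], [0.535, 0.845, -0.0], [-0.0, -0.0, -1.0]]
force: [0.0, -0.1, -0.1]
opening: 1.0
grasp_force: 0.0
[ 0.56971608 -0.35428326  0.21731747] 147.6802090135623 [-4.13976690e+01  3.56327991e+01  7.66902523e+01 -4.13293463e-03
  6.76609665e+01 -9.90763068e+01]
```

```bash
python3 -m handwheel '[[0,0,-0.04,0,0,0],[0,0,-0.08,0,0,0],[0,0,-0.12,0,0,0],[0,0,-0.15,0,0,0],[0,0,-0.165,0,0,0],[0,0,-0.176,0,0,0],[0,0,-0.177,0,0,0],[0,0,-0.177,0,0,0]]' 1; python3 -m handwheel '[[0,0,0,0,0,0],[0,0,0,0,0,0],[0,0,0,0,0,0],[0,0,0,0,0,0],[0,0,0,0,0,0],[0,0,0,0,0,0],[0,0,0,0,0,0],[0,0,0,0,0,0]]' -1
```

```text
time_s: 5.72
position: [0.5701, -0.3543, 0.0402]
tcp_rot: [[-0.845, 0.534, 0.0], [0.534, 0.845, -0.0], [-0.0, -0.0, -1.0]]
force: [0.1, 0.8, -0.2]
opening: 1.001
grasp_force: 0.0
time_s: 6.38
position: [0.57, -0.354, 0.0402]
tcp_rot: [[-0.847, 0.532, 0.0], [0.532, 0.847, -0.0], [-0.0, -0.0, -1.0]]
force: [0.7, -0.7, -0.3]
opening: 0.478
grasp_force: 0.0
```

```bash
python3 -m handwheel '[[0,0,0,0,0,0],[0,0,0,0,0,0],[0,0,0,0,0,0],[0,0,0,0,0,0],[0,0,0.02,0,0,0],[0,0,0.05,0,0,0],[0,0,0.08,0,0,0],[0,0,0.11,0,0,0]]' -1; python3 - <<'E'
from h import *
s=bot.read_state();p,d=cams.capture("wrist");cv2.imwrite("pics/w2.png",p)
R=s['tcp_rot'];print(s['position'],np.degrees(np.arctan2(R[1,0],R[0,0])))
E
```

```text
time_s: 7.05
position: [0.569, -0.3531, 0.1495]
tcp_rot: [[-0.847, 0.532, -0.003], [0.532, 0.847, 0.003], [0.004, 0.001, -1.0]]
force: [0.4, -1.2, -4.3]
opening: 0.411
grasp_force: 30.0
[ 0.56898621 -0.35305618  0.14946585] 147.8619268668817
```

View pics/w2.png

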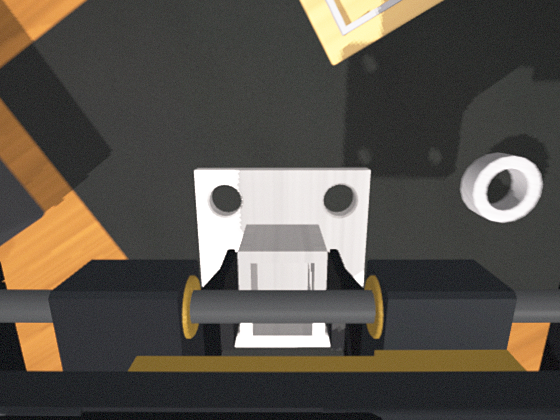

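The flange is held squarely, with its front plate edge at row 169 and holes at (227,200) and (340,200). I now work out the in-hand offset and the move.

```bash
python3 - <<'E'
from h import *
c=cams.calibration("wrist");T=c["tool_from_camera"];cam=(c,T[:3,:3],T[:3,3])
print(toplane([(227,200),(340,200),(282,169),(195,230),(370,230)],.032,cam).round(4))
print(project([[.034,.028,.032],[.034,-.028,.032],[.049,0,.032]],cam))
E
```

```text
[[ 0.0336 -0.0271  0.032 ]
 [ 0.0335  0.0282  0.032 ]
 [ 0.0488 -0.0002  0.032 ]
 [ 0.0181 -0.0438  0.032 ]
 [ 0.0181  0.0439  0.032 ]]
[[339.64845692 199.0853806 ]
 [225.02134916 199.16463764]
 [282.31437344 168.5356253 ]]
```

```bash
python3 -m handwheel '[[-0.1205,0.262,0,0,0,-0.525],[-0.1205,0.262,0,0,0,-0.525],[-0.1205,0.262,0,0,0,-0.525],[-0.1205,0.262,0,0,0,-0.525],[-0.1205,0.262,0,0,0,-0.525],[-0.1205,0.262,0,0,0,-0.525],[-0.1205,0.262,0,0,0,-0.525],[-0.1205,0.262,0,0,0,-0.525]]'; python3 -m handwheel '[[0,0,0,0,0,-0.025],[0,0,0,0,0,-0.025],[0,0,0,0,0,-0.025],[0,0,0,0,0,-0.025],[0,0,0,0,0,-0.025],[0,0,0,0,0,-0.025],[0,0,0,0,0,-0.025],[0,0,0,0,0,-0.025]]'; python3 - <<'E'
from h import *
s=bot.read_state();p,d=cams.capture("wrist");cv2.imwrite("pics/w3.png",p)
R=s['tcp_rot'];print(s['position'],np.degrees(np.arctan2(R[1,0],R[0,0])),s['joint_positions'])
E
```

```text
time_s: 7.77
position: [0.4409, -0.0839, 0.1487]
tcp_rot: [[-0.007, 1.0, -0.014], [1.0, 0.008, 0.008], [0.009, -0.014, -1.0]]
force: [-2.0, 0.3, -4.0]
opening: 0.411
grasp_force: 30.0
time_s: 8.43
position: [0.4495, -0.0922, 0.15]
tcp_rot: [[0.04, 0.999, -0.0], [0.999, -0.04, 0.0], [0.0, -0.0, -1.0]]
force: [0.4, -0.7, -4.0]
opening: 0.413
grasp_force: 30.0
[ 0.44950325 -0.09222444  0.15003143] 87.69286677721698 [-2.55937089e+01  2.70748968e+01  1.10870670e+02  1.23828480e-03
  4.20642333e+01 -2.32874954e+01]
```

```bash
python3 -m handwheel '[[-0.001,0.001,-0.02,0,0,0],[-0.001,0.001,-0.045,0,0,0],[-0.001,0.001,-0.06,0,0,0],[-0.001,0.001,-0.067,0,0,0],[-0.001,0.001,-0.073,0,0,0],[-0.001,0.001,-0.079,0,0,0],[-0.001,0.001,-0.084,0,0,0],[-0.001,0.001,-0.086,0,0,0]]'
```

```text
time_s: 9.15
position: [0.4488, -0.0912, 0.0639]
tcp_rot: [[0.04, 0.999, 0.0], [0.999, -0.04, -0.0], [-0.0, 0.0, -1.0]]
force: [-0.4, -0.3, -4.2]
opening: 0.411
grasp_force: 30.0
```

```bash
python3 -m handwheel '[[0,0,-0.003,0,0,0],[0,0,-0.005,0,0,0],[0,0,-0.007,0,0,0],[0,0,-0.008,0,0,0],[0,0,-0.009,0,0,0],[0,0,-0.0095,0,0,0],[0,0,-0.0095,0,0,0],[0,0,-0.0095,0,0,0]]'; python3 -m handwheel '[[0,0,0,0,0,0],[0,0,0,0,0,0],[0,0,0,0,0,0],[0,0,0,0,0,0],[0,0,0,0,0,0],[0,0,0.03,0,0,0],[0,0,0.07,0,0,0],[0,0,0.11,0,0,0]]' 0.4
```

```text
time_s: 9.82
position: [0.4485, -0.091, 0.0547]
tcp_rot: [[0.04, 0.999, 0.0], [0.999, -0.04, -0.0], [-0.0, 0.0, -1.0]]
force: [0.4, 0.3, -4.0]
opening: 0.41
grasp_force: 30.0
time_s: 10.48
position: [0.4474, -0.0906, 0.1649]
tcp_rot: [[0.04, 0.999, -0.004], [0.999, -0.04, 0.002], [0.002, -0.004, -1.0]]
force: [1.0, -0.1, 0.5]
opening: 0.698
grasp_force: 0.0
```

```bash
python3 -m handwheel '[[0.1955,-0.1085,-0.02,0,0,0],[0.1955,-0.1085,-0.02,0,0,0],[0.1955,-0.1085,-0.02,0,0,0],[0.1955,-0.1085,-0.02,0,0,0],[0.1955,-0.1085,-0.02,0,0,0],[0.1955,-0.1085,-0.02,0,0,0],[0.1955,-0.1085,-0.02,0,0,0],[0.1955,-0.1085,-0.02,0,0,0]]' 1; python3 - <<'E'
from h import *
s=bot.read_state();p,d=cams.capture("wrist");cv2.imwrite("pics/w4.png",p)
cam=extr("wrist",s)
print(s["position"])
sc=extr("scene");print(toplane([(388,217)],.04,sc),toplane([(365,285)],.03,sc),toplane([(403,302)],.03,sc))
c=(.643,-.199);r=rect(p,cam,.022,c,.05);print(fitrect(r.min(2)>110,c,.05)[:3]);cv2.imwrite("pics/r4.png",r)
E
```

```text
time_s: 11.15
position: [0.6435, -0.1994, 0.1437]
tcp_rot: [[0.04, 0.999, -0.002], [0.999, -0.04, 0.001], [0.001, -0.002, -1.0]]
force: [-0.3, -0.5, -0.6]
opening: 0.996
grasp_force: 0.0
[ 0.64348279 -0.19939184  0.14373014]
[[0.7791256  0.11023027 0.04      ]] [[ 0.79247461 -0.09377449  0.03      ]] [[ 0.8696511  -0.09788857  0.03      ]]
((0.64275, -0.1985), [0.0505, 0.051000000000000004], np.float32(90.0))
```

View pics/w4.png

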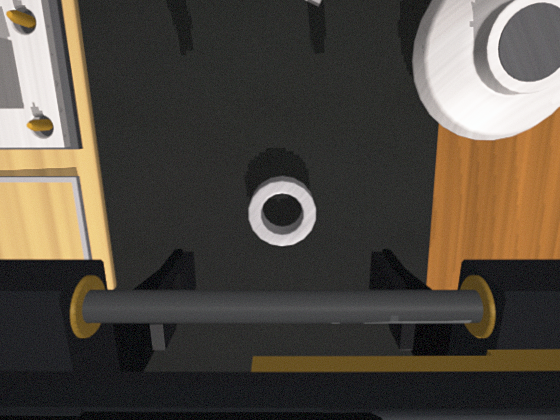

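The collar is at (282,212), between the fingers along the jaw line, and the casting is clear at upper right. The placed flange at upper left has its studs showing through.

```bash
python3 -m handwheel '[[0,0.0005,-0.04,0,0,0],[0,0.0005,-0.08,0,0,0],[0,0.0005,-0.1,0,0,0],[0,0.0005,-0.11,0,0,0],[0,0.0005,-0.111,0,0,0],[0,0.0005,-0.111,0,0,0],[0,0.0005,-0.111,0,0,0],[0,0.0005,-0.111,0,0,0]]' 1; python3 -m handwheel '[[0,0,0,0,0,0],[0,0,0,0,0,0],[0,0,0,0,0,0],[0,0,0,0,0,0],[0,0,0,0,0,0],[0,0,0,0,0,0],[0,0,0,0,0,0],[0,0,0,0,0,0]]' -1;  python3 -m handwheel '[[0,0,0,0,0,0],[0,0,0,0,0,0],[0,0,0.01,0,0,0],[0,0,0.03,0,0,0],[0,0,0.05,0,0,0],[0,0,0.08,0,0,0],[0,0,0.08,0,0,0],[0,0,0.08,0,0,0]]' -1
```

```text
time_s: 11.87
position: [0.6453, -0.1995, 0.0359]
tcp_rot: [[0.04, 0.999, 0.004], [0.999, -0.04, -0.002], [-0.002, 0.004, -1.0]]
force: [-0.6, -0.6, 0.8]
opening: 1.001
grasp_force: 0.0
time_s: 12.53
position: [0.6439, -0.199, 0.0336]
tcp_rot: [[0.04, 0.999, -0.0], [0.999, -0.04, 0.0], [0.0, -0.0, -1.0]]
force: [-0.0, -0.5, 1.0]
opening: 0.59
grasp_force: 30.0
time_s: 13.2
position: [0.6454, -0.1996, 0.116]
tcp_rot: [[0.04, 0.999, 0.005], [0.999, -0.04, -0.002], [-0.002, 0.005, -1.0]]
force: [-0.1, -1.0, -1.9]
opening: 0.593
grasp_force: 30.0
```

```bash
python3 -m handwheel '[[-0.1996,-0.007,0,0,0,0],[-0.1996,-0.007,0,0,0,0],[-0.1996,-0.007,0,0,0,0],[-0.1996,-0.007,0,0,0,0],[-0.1996,-0.007,0,0,0,0],[-0.1996,-0.007,-0.02,0,0,0],[-0.1996,-0.007,-0.04,0,0,0],[-0.1996,-0.007,-0.05,0,0,0]]'; python3 -m handwheel '[[0,0,0,0,0,0],[0,0,0,0,0,0],[0,0,-0.01,0,0,0],[0,0,-0.014,0,0,0],[0,0,-0.018,0,0,0],[0,0,-0.021,0,0,0],[0,0,-0.021,0,0,0],[0,0,-0.021,0,0,0]]'
```

```text
time_s: 13.87
position: [0.4425, -0.2053, 0.0616]
tcp_rot: [[0.041, 0.999, -0.003], [0.999, -0.041, 0.003], [0.002, -0.003, -1.0]]
force: [-1.4, 0.4, -1.6]
opening: 0.593
grasp_force: 30.0
time_s: 14.53
position: [0.4444, -0.2059, 0.0425]
tcp_rot: [[0.04, 0.999, -0.0], [0.999, -0.04, 0.0], [0.0, -0.0, -1.0]]
force: [-0.0, -0.6, -1.4]
opening: 0.586
grasp_force: 30.0
```

```bash
python3 -m handwheel '[[0,0,-0.001,0,0,0],[0,0,-0.001,0,0,0],[0,0,-0.001,0,0,0],[0,0,-0.001,0,0,0],[0,0,-0.001,0,0,0],[0,0,-0.001,0,0,0],[0,0,-0.001,0,0,0],[0,0,-0.001,0,0,0]]'; python3 -m handwheel '[[0,0,0,0,0,0],[0,0,0,0,0,0],[0,0,0,0,0,0],[0,0,0,0,0,0],[0,0,0.01,0,0,0],[0,0,0.04,0,0,0],[0,0,0.08,0,0,0],[0,0,0.12,0,0,0]]' 0.6;  python3 -m handwheel '[[0.04,0.041,0.04,0,0,-0.06],[0.04,0.083,0.08,0,0,-0.12],[0.04,0.124,0.1,0,0,-0.18],[0.04,0.165,0.11,0,0,-0.24],[0.04,0.206,0.12,0,0,-0.3],[0.04,0.247,0.12,0,0,-0.36],[0.04,0.288,0.12,0,0,-0.42],[0.04,0.329,0.12,0,0,-0.48]]'
```

```text
time_s: 15.2
position: [0.4444, -0.206, 0.0417]
tcp_rot: [[0.04, 0.999, 0.0], [0.999, -0.04, -0.0], [-0.0, 0.0, -1.0]]
force: [-0.5, -0.2, -2.0]
opening: 0.59
grasp_force: 30.0
time_s: 15.87
position: [0.4435, -0.2054, 0.1628]
tcp_rot: [[0.04, 0.999, -0.002], [0.999, -0.04, 0.002], [0.002, -0.002, -1.0]]
force: [0.5, -0.8, -0.8]
opening: 0.794
grasp_force: 0.0
time_s: 16.53
position: [0.4842, 0.0609, 0.2793]
tcp_rot: [[0.817, 0.576, 0.002], [0.576, -0.817, -0.0], [0.002, 0.002, -1.0]]
force: [0.0, -0.9, 0.5]
opening: 0.797
grasp_force: 0.0
```

```bash
python3 -m handwheel '[[0.02,0.11,0.037,0,0,-0.307],[0.02,0.11,0.037,0,0,-0.307],[0.02,0.11,0.037,0,0,-0.307],[0.02,0.11,0.037,0,0,-0.307],[0.02,0.11,0.037,0,0,-0.307],[0.02,0.11,0.037,0,0,-0.307],[0.02,0.11,0.037,0,0,-0.307],[0.02,0.11,0.037,0,0,-0.307]]' 1; python3 - <<'E'
from h import *
s=bot.read_state();p,d=cams.capture("wrist");cv2.imwrite("pics/w5.png",p);np.savez("w5.npz",p=p,d=d,rot=s["tcp_rot"],pos=s["position"])
cam=extr("wrist",s);print(s["position"])
for q in ["sleeve_center","flange_two_center","flange_three_center","board_two"]:
    r=models.tip_of(q,"wrist")[:3];print(q,[(x["position"],round(x["conf"],2),toplane([x["position"]],.022,cam)[0].round(3)) for x in r])
for n,c,w,zz in(("two",(.657,.008),.075,.008),("sleeve",(.57,.376),.04,.05)):
    r=rect(p,cam,zz,c,w);print(n,fitrect(r.min(2)>110,c,w)[:3])
c=(.463,.128);r=rect(p,cam,.008,c,.14);hsv=cv2.cvtColor(r,cv2.COLOR_BGR2HSV)
print("b2",fitrect((hsv[...,2]>150),c,.14)[:3])
E
```

```text
time_s: 17.2
position: [0.504, 0.1692, 0.315]
tcp_rot: [[1.0, 0.007, 0.0], [0.007, -1.0, -0.0], [0.0, 0.0, -1.0]]
force: [-0.2, -0.3, -0.5]
opening: 1.001
grasp_force: 0.0
[0.50401504 0.16917482 0.31499648]
sleeve_center [([103.5, 117.6], 0.82, array([0.571, 0.379, 0.022]))]
flange_two_center [([430.2, 40.4], 0.85, array([0.656, 0.006, 0.022])), ([218.0, 344.4], 0.74, array([0.264, 0.258, 0.022]))]
flange_three_center [([266.2, 51.7], 0.55, array([0.643, 0.188, 0.022]))]
board_two [([309.5, 205.3], 0.68, array([0.467, 0.135, 0.022]))]
two ((0.6575347747802734, 0.00832188415527342), [0.08599424743652344, 0.10017901611328126], np.float32(64.178986))
sleeve ((0.573, 0.366), [0.035, 0.055], np.float32(90.0))
b2 ((0.4634155120849609, 0.1338040008544922), [0.11247435760498047, 0.23197500610351562], np.float32(88.13854))
```

View pics/w5.png

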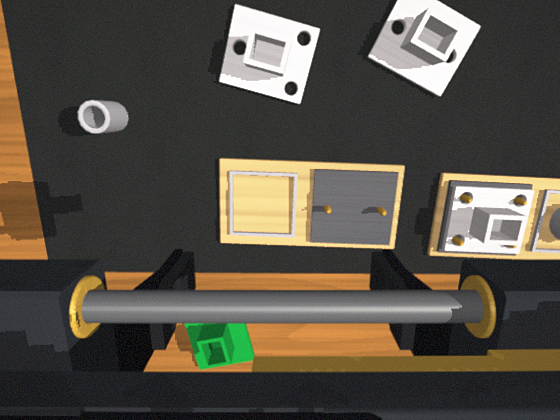

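The two-hole flange shows holes at (398,27) and (450,57), which confirms it. The three-hole one is at (268,52) and stays. The four-hole flange is seated on its studs at (487,215), and board_two has its bay on the left.

```bash
python3 -m handwheel '[[0.1535,-0.161,-0.12,0,0,0.49],[0.1535,-0.161,-0.12,0,0,0.49],[0.1535,-0.161,-0.12,0,0,0.49],[0.1535,-0.161,-0.12,0,0,0.49],[0.1535,-0.161,-0.12,0,0,0.49],[0.1535,-0.161,-0.12,0,0,0.49],[0.1535,-0.161,-0.12,0,0,0.49],[0.1535,-0.161,-0.12,0,0,0.49]]' 1; python3 -m handwheel '[[0,0,0,0,0,0.067],[0,0,0,0,0,0.067],[0,0,0,0,0,0.067],[0,0,0,0,0,0.067],[0,0,0,0,0,0.067],[0,0,0,0,0,0.067],[0,0,0,0,0,0.067],[0,0,0,0,0,0.067]]'; python3 -c "
from h import *
s=bot.read_state();R=s['tcp_rot'];print(s['position'],np.degrees(np.arctan2(R[1,0],R[0,0])),s['joint_positions'])"
```

```text
time_s: 18.12
position: [0.6587, 0.0053, 0.1915]
tcp_rot: [[0.551, 0.835, -0.003], [0.835, -0.551, 0.0], [-0.002, -0.003, -1.0]]
force: [-0.2, -0.0, -0.3]
opening: 1.002
grasp_force: 0.0
time_s: 18.78
position: [0.658, 0.0083, 0.1947]
tcp_rot: [[0.436, 0.9, 0.0], [0.9, -0.436, -0.0], [0.0, 0.0, -1.0]]
force: [0.3, -0.4, 0.8]
opening: 0.999
grasp_force: 0.0
[0.65802133 0.00827482 0.19468264] 64.12149616109933 [-8.98947538e+00  3.60995492e+01  7.98803013e+01 -2.04355798e-03
  6.40066064e+01  1.68899241e+01]
```

```bash
python3 -m handwheel '[[-0.0005,0,-0.04,0,0,0],[-0.0005,0,-0.08,0,0,0],[-0.0005,0,-0.115,0,0,0],[-0.0005,0,-0.135,0,0,0],[-0.0005,0,-0.15,0,0,0],[-0.0005,0,-0.1545,0,0,0],[-0.0005,0,-0.1545,0,0,0],[-0.0005,0,-0.1545,0,0,0]]' 1; python3 -m handwheel '[[0,0,0,0,0,0],[0,0,0,0,0,0],[0,0,0,0,0,0],[0,0,0,0,0,0],[0,0,0,0,0,0],[0,0,0,0,0,0],[0,0,0,0,0,0],[0,0,0,0,0,0]]' -1; python3 -m handwheel '[[0,0,0,0,0,0],[0,0,0,0,0,0],[0,0,0,0,0,0],[0,0,0,0,0,0],[0,0,0.02,0,0,0],[0,0,0.05,0,0,0],[0,0,0.08,0,0,0],[0,0,0.11,0,0,0]]' -1
python3 -m handwheel '[[0,0,0,0,0,0],[0,0,0,0,0,0],[0,0,0,0,0,0],[0,0,0,0,0,0],[0,0,0,0,0,0],[0,0,0,0,0,0],[0,0,0,0,0,0],[0,0,0,0,0,0]]' -1
python3 - <<'E'
from h import *
s=bot.read_state();p,d=cams.capture("wrist");cv2.imwrite("pics/w6.png",p)
R=s['tcp_rot'];print(s['position'],np.degrees(np.arctan2(R[1,0],R[0,0])))
c=cams.calibration("wrist");T=c["tool_from_camera"];cam=(c,T[:3,:3],T[:3,3])
print(project([[.034,0,.032],[.049,0,.032],[.049,.042,.032],[.049,-.042,.032]],cam))
E
```

```text
time_s: 19.45
position: [0.6582, 0.0081, 0.0406]
tcp_rot: [[0.436, 0.9, 0.001], [0.9, -0.436, -0.0], [0.0, 0.001, -1.0]]
force: [-0.3, -0.4, 1.0]
opening: 1.002
grasp_force: 0.0
time_s: 20.12
position: [0.6575, 0.0081, 0.04]
tcp_rot: [[0.436, 0.9, -0.0], [0.9, -0.436, -0.0], [-0.0, -0.0, -1.0]]
force: [-0.2, 0.1, -0.2]
opening: 0.479
grasp_force: 0.0
time_s: 20.78
position: [0.6562, 0.0083, 0.1496]
tcp_rot: [[0.436, 0.9, -0.004], [0.9, -0.436, 0.001], [-0.001, -0.004, -1.0]]
force: [-0.4, -0.5, -3.7]
opening: 0.412
grasp_force: 30.0
time_s: 21.45
position: [0.6573, 0.0081, 0.1492]
tcp_rot: [[0.436, 0.9, -0.001], [0.9, -0.436, 0.0], [-0.0, -0.001, -1.0]]
force: [-0.1, -0.3, -3.7]
opening: 0.408
grasp_force: 30.0
[0.65725431 0.00814267 0.14921589] 64.13028174395963
[[282.33639495 198.89757271]
 [282.31811594 168.30898922]
 [370.33143624 168.28648755]
 [194.33667638 168.39808523]]
```

View pics/w6.png

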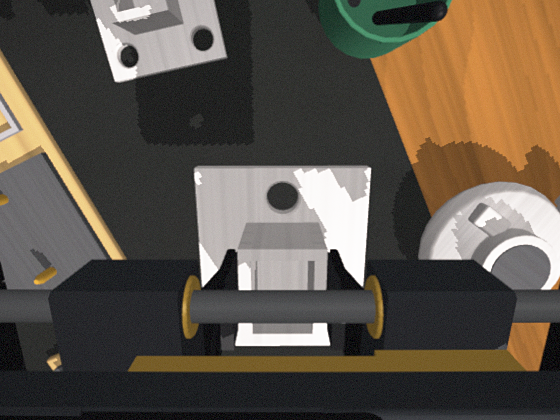

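The flange is held squarely, with its edge at row 167 and a hole at (283,197), about 0.5 mm forward of nominal.

```bash
python3 -m handwheel '[[-0.1957,0.07,0,0,0,0.2095],[-0.1957,0.07,0,0,0,0.2095],[-0.1957,0.07,0,0,0,0.2095],[-0.1957,0.07,0,0,0,0.2095],[-0.1957,0.07,0,0,0,0.2095],[-0.1957,0.07,0,0,0,0.2095],[-0.1957,0.07,0,0,0,0.2095],[-0.1957,0.07,0,0,0,0.2095]]';python3 -m handwheel '[[0,0,0,0,0,0],[0,0,0,0,0,0],[0,0,0,0,0,0],[0,0,0,0,0,0],[0,0,0,0,0,0],[0,0,0,0,0,0],[0,0,0,0,0,0],[0,0,0,0,0,0]]';python3 -c "
from h import *
s=bot.read_state();R=s['tcp_rot'];print(s['position'],np.degrees(np.arctan2(R[1,0],R[0,0])))"
```

```text
time_s: 22.17
position: [0.4634, 0.0781, 0.1508]
tcp_rot: [[0.032, 0.999, 0.004], [0.999, -0.032, -0.0], [-0.0, 0.004, -1.0]]
force: [1.1, 0.1, -2.8]
opening: 0.41
grasp_force: 30.0
time_s: 22.83
position: [0.4618, 0.0781, 0.1499]
tcp_rot: [[0.033, 0.999, -0.0], [0.999, -0.033, 0.0], [0.0, -0.0, -1.0]]
force: [0.6, 0.3, -3.5]
opening: 0.409
grasp_force: 30.0
[0.46181225 0.07810057 0.14994347] 88.13662838696442
```

```bash
python3 -m handwheel '[[0,0,-0.02,0,0,0],[0,0,-0.045,0,0,0],[0,0,-0.06,0,0,0],[0,0,-0.067,0,0,0],[0,0,-0.073,0,0,0],[0,0,-0.079,0,0,0],[0,0,-0.084,0,0,0],[0,0,-0.086,0,0,0]]'
```

```text
time_s: 23.5
position: [0.4621, 0.0781, 0.0639]
tcp_rot: [[0.032, 0.999, 0.001], [0.999, -0.032, -0.0], [-0.0, 0.001, -1.0]]
force: [-1.8, -0.7, -3.2]
opening: 0.418
grasp_force: 30.0
```

```bash
python3 -m handwheel '[[0,0,-0.003,0,0,0],[0,0,-0.005,0,0,0],[0,0,-0.007,0,0,0],[0,0,-0.008,0,0,0],[0,0,-0.009,0,0,0],[0,0,-0.0095,0,0,0],[0,0,-0.0095,0,0,0],[0,0,-0.0095,0,0,0]]'; python3 -m handwheel '[[0,0,0,0,0,0],[0,0,0,0,0,0],[0,0,0,0,0,0],[0,0,0,0,0,0],[0,0,0,0,0,0],[0,0,0.03,0,0,0],[0,0,0.07,0,0,0],[0,0,0.11,0,0,0]]' 0.4; python3 -m handwheel '[[0.095,0.285,0.03,0,0,0],[0.095,0.285,0.03,0,0,0],[0.095,0.285,0.03,0,0,0],[0.095,0.285,0.03,0,0,0],[0.095,0.285,0.03,0,0,0],[0.095,0.285,0.03,0,0,0],[0.095,0.285,0.03,0,0,0],[0.095,0.285,0.03,0,0,0]]' 1; python3 - <<'E'
from h import *
s=bot.read_state();p,d=cams.capture("wrist");cv2.imwrite("pics/w7.png",p)
cam=extr("wrist",s);R=s['tcp_rot'];print(s['position'],np.degrees(np.arctan2(R[1,0],R[0,0])),s['joint_positions'])
X=cloud(d,cam);m=(d>0)&(abs(X[...,2]-.05)<.004)&(abs(X[...,0]-.57)<.05)&(abs(X[...,1]-.377)<.05)
q=X[m];print(len(q),q.min(0),q.max(0),(q.min(0)+q.max(0))/2)
E
```

```text
time_s: 24.17
position: [0.4619, 0.0781, 0.0546]
tcp_rot: [[0.032, 0.999, 0.0], [0.999, -0.032, 0.0], [0.0, 0.0, -1.0]]
force: [-0.2, -0.2, -5.0]
opening: 0.41
grasp_force: 30.0
time_s: 24.83
position: [0.4607, 0.0781, 0.1648]
tcp_rot: [[0.033, 0.999, -0.004], [0.999, -0.033, 0.0], [0.0, -0.004, -1.0]]
force: [1.6, -0.3, 0.8]
opening: 0.697
grasp_force: 0.0
time_s: 25.5
position: [0.5587, 0.3693, 0.1956]
tcp_rot: [[0.029, 1.0, 0.005], [1.0, -0.029, 0.005], [0.005, 0.005, -1.0]]
force: [0.5, 0.0, 0.7]
opening: 0.995
grasp_force: 0.0
[0.558717   0.3693387  0.19560316] 88.35448053227235 [23.87279465 36.76053565 78.28906986  0.14104978 64.55367925 25.45890726]
841 [0.55518258 0.35876185 0.04609601] [0.59043898 0.39365384 0.05280412] [0.57281078 0.37620785 0.04945007]
```

View pics/w7.png

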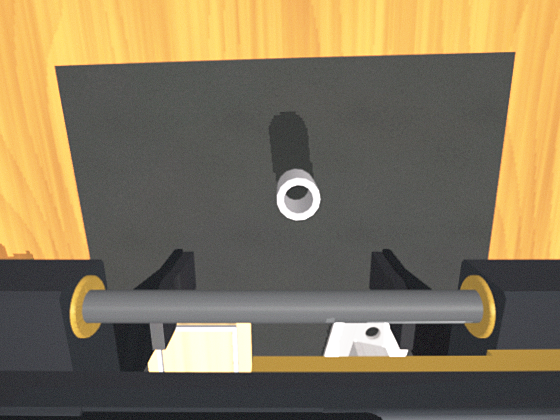

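The sleeve's top ring is at (299,199). Depth puts it at (0.573,0.376) with its top at 0.05 and about 35 mm across, which matches.

```bash
python3 -m handwheel '[[0.0155,0.013,-0.03,0,0,0],[0.0155,0.013,-0.06,0,0,0],[0.0155,0.013,-0.08,0,0,0],[0.0155,0.013,-0.08,0,0,0],[0.0155,0.013,-0.08,0,0,0],[0.0155,0.013,-0.08,0,0,0],[0.0155,0.013,-0.08,0,0,0],[0.0155,0.013,-0.08,0,0,0]]' 1
```

```text
time_s: 26.22
position: [0.5734, 0.3762, 0.1167]
tcp_rot: [[0.033, 0.999, 0.003], [0.999, -0.033, 0.001], [0.001, 0.003, -1.0]]
force: [0.5, 0.4, 0.7]
opening: 1.0
grasp_force: 0.0
```

```bash
python3 -m handwheel '[[0,0,-0.03,0,0,0],[0,0,-0.055,0,0,0],[0,0,-0.07,0,0,0],[0,0,-0.074,0,0,0],[0,0,-0.074,0,0,0],[0,0,-0.074,0,0,0],[0,0,-0.074,0,0,0],[0,0,-0.074,0,0,0]]' 1; python3 -m handwheel '[[0,0,0,0,0,0],[0,0,0,0,0,0],[0,0,0,0,0,0],[0,0,0,0,0,0],[0,0,0,0,0,0],[0,0,0,0,0,0],[0,0,0,0,0,0],[0,0,0,0,0,0]]' -1; python3 -m handwheel '[[0,0,0,0,0,0],[0,0,0,0,0,0],[0,0,0,0,0,0],[0,0,0,0,0,0],[0,0,0.02,0,0,0],[0,0,0.05,0,0,0],[0,0,0.08,0,0,0],[0,0,0.08,0,0,0]]' -1
```

```text
time_s: 26.88
position: [0.5734, 0.3766, 0.0422]
tcp_rot: [[0.032, 0.999, 0.003], [0.999, -0.032, 0.001], [0.001, 0.003, -1.0]]
force: [-0.0, -0.4, 0.2]
opening: 0.999
grasp_force: 0.0
time_s: 27.55
position: [0.5723, 0.3761, 0.0404]
tcp_rot: [[0.032, 0.999, -0.0], [0.999, -0.032, -0.0], [-0.0, -0.0, -1.0]]
force: [0.1, 0.2, -0.6]
opening: 0.482
grasp_force: 0.0
time_s: 28.22
position: [0.5759, 0.3779, 0.1268]
tcp_rot: [[0.032, 0.999, 0.01], [0.999, -0.032, 0.005], [0.005, 0.01, -1.0]]
force: [1.4, 0.6, -0.2]
opening: 0.417
grasp_force: 30.0
```

```bash
python3 -m handwheel '[[-0.107,-0.182,0,0,0,0],[-0.107,-0.182,0,0,0,0],[-0.107,-0.182,0,0,0,0],[-0.107,-0.182,0,0,0,0],[-0.107,-0.182,0,0,0,0],[-0.107,-0.182,0,0,0,0],[-0.107,-0.182,0,0,0,0],[-0.107,-0.182,0,0,0,0]]'; python3 -m handwheel '[[0,0,-0.02,0,0,0],[0,0,-0.04,0,0,0],[0,0,-0.05,0,0,0],[0,0,-0.058,0,0,0],[0,0,-0.064,0,0,0],[0,0,-0.068,0,0,0],[0,0,-0.07,0,0,0],[0,0,-0.07,0,0,0]]'
```

```text
time_s: 28.88
position: [0.4664, 0.1942, 0.1206]
tcp_rot: [[0.034, 0.999, 0.002], [0.999, -0.034, 0.001], [0.001, 0.002, -1.0]]
force: [0.5, -0.3, -1.6]
opening: 0.411
grasp_force: 30.0
time_s: 29.55
position: [0.4655, 0.1943, 0.0504]
tcp_rot: [[0.032, 0.999, 0.0], [0.999, -0.032, 0.0], [0.0, 0.0, -1.0]]
force: [0.3, 0.2, -1.7]
opening: 0.408
grasp_force: 30.0
```

```bash
python3 -m handwheel '[[0,0,-0.001,0,0,0],[0,0,-0.0015,0,0,0],[0,0,-0.0018,0,0,0],[0,0,-0.0018,0,0,0],[0,0,-0.0018,0,0,0],[0,0,-0.0018,0,0,0],[0,0,-0.0018,0,0,0],[0,0,-0.0018,0,0,0]]'; python3 -m handwheel '[[0,0,0,0,0,0],[0,0,0,0,0,0],[0,0,0,0,0,0],[0,0,0,0,0,0],[0,0,0,0,0,0],[0,0,0.03,0,0,0],[0,0,0.07,0,0,0],[0,0,0.11,0,0,0]]' 0.4; python3 -m handwheel '[[0.05,-0.18,0.16,0,0,0],[0.05,-0.18,0.16,0,0,0],[0.05,-0.18,0.16,0,0,0],[0.05,-0.18,0.16,0,0,0],[0.05,-0.18,0.16,0,0,0],[0.05,-0.18,0.16,0,0,0],[0.05,-0.18,0.16,0,0,0],[0.05,-0.18,0.16,0,0,0]]'
python3 -m handwheel '[[0.05,-0.15,0.05,0,0,0],[0.05,-0.15,0.05,0,0,0],[0.05,-0.15,0.05,0,0,0],[0.05,-0.15,0.05,0,0,0],[0.05,-0.15,0.05,0,0,0],[0.05,-0.15,0.05,0,0,0],[0.05,-0.15,0.05,0,0,0],[0.05,-0.15,0.05,0,0,0]]';python3 - <<'E'
from h import *
s=bot.read_state();p,d=cams.capture("wrist");q,_=cams.capture("side")
cv2.imwrite("pics/end.png",np.vstack([p[:300,:560],cv2.resize(q[150:320,200:400],(560,290))[:290]])[:590])
cam=extr("wrist",s);X=cloud(d,cam)
for n,c,y in(("two",(.4616,.0788),88.1),("four",(.4485,-.0912),-92.3)):
    a=np.radians(y);u=np.array([np.cos(a),np.sin(a)]);v=np.array([-u[1],u[0]])
    D=X[...,:2]-c;l=D@u;w=D@v
    for sx in(1,-1):
        m=(d>0)&(abs(l-sx*.044)<.003)&(abs(w)<.018);print(n,sx,m.sum(),np.median(X[m][:,2]) if m.any() else None)
E
```

```text
time_s: 30.22
position: [0.4654, 0.1941, 0.0488]
tcp_rot: [[0.032, 0.999, 0.0], [0.999, -0.032, 0.0], [0.0, 0.0, -1.0]]
force: [-0.3, 0.7, -2.4]
opening: 0.414
grasp_force: 30.0
time_s: 30.88
position: [0.4642, 0.1939, 0.1589]
tcp_rot: [[0.033, 0.999, -0.004], [0.999, -0.033, -0.001], [-0.001, -0.004, -1.0]]
force: [0.5, 0.2, -0.0]
opening: 0.695
grasp_force: 0.0
time_s: 31.55
position: [0.5162, 0.0127, 0.3201]
tcp_rot: [[0.036, 0.999, 0.004], [0.999, -0.036, -0.0], [-0.0, 0.004, -1.0]]
force: [0.1, 0.4, -1.9]
opening: 0.702
grasp_force: 0.0
time_s: 32.22
position: [0.5641, -0.1337, 0.3671]
tcp_rot: [[0.031, 1.0, -0.004], [1.0, -0.031, 0.002], [0.002, -0.004, -1.0]]
force: [-0.0, -0.2, -1.0]
opening: 0.703
grasp_force: 0.0
two 1 0 None
two -1 154 0.022614464533094264
four 1 107 0.02273810564365969
four -1 139 0.022527795759126945
```

View pics/end.png

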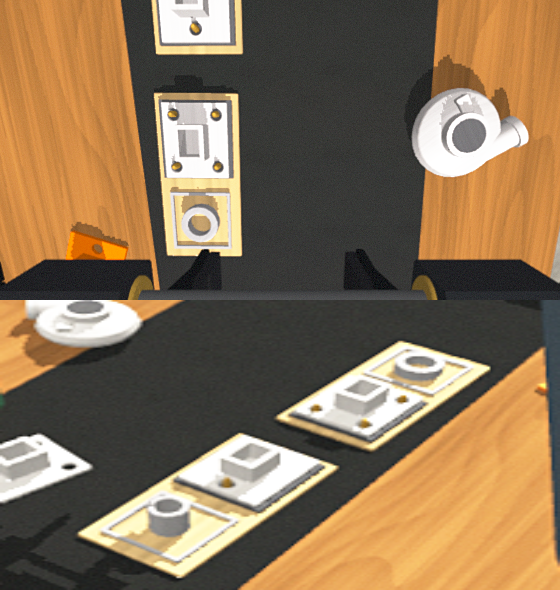

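Both flanges are seated, with the plate tops at 22–23 mm as they should be. The sleeve stands upright in board_two's bay and the collar lies flat in board_four's bay. Handing in.

```bash
python3 -c "
from rig import bot
print(bot.hand_in())"
```

```text
the job is handed in; nothing more can be done
None
```

Both turbo kits are made up and the job is handed in at about 32 s: each matching flange is seated on its studs, with the sleeve upright in the two-stud board's bay and the collar flat in the four-stud board's bay.

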